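# Slide the shaker home into its bay

## Task

The shaker rail on the sink cover holds one shaker; its twin stands out on the board. Gently push the loose shaker across the board, low on its body so that it stays upright, into the free bay of the rail until it stands right against the back of the bay. Do not grip it or lift it off the board, let it go at the end, and leave the other shaker, the flask, the round bottle and the cork where they are.

Things in the scene. Friction and masses are not known exactly. Their poses are not given: they have to be found in the camera images.
- shaker: the loose shaker to push: upright steel and glass cylinder with a domed cap, 44 mm across, 89 mm tall, 0.08 to 0.17 kg, standing on the sink cover nearer the robot than the rail. Origin: centre of its underside; z up; its yaw means nothing. Pushed higher than about 25 mm above the board it may tip instead of sliding
- shaker_mate: the twin shaker, same shape and size, standing loose in the other bay of the rail. Origin: centre of its underside. Not to be moved
- shaker_rail: fixed steel-strip rail, 30 mm high, 3 mm thick: two U-shaped bays side by side at y = +40 and -40 mm, open towards its own -x (roughly the robot), back at +x. Bays 58 mm wide inside; side walls from x = -6 mm to the back, mouth flared to 65 mm from x = -6 to -18 mm. Back's inner face x = +22 mm: a shaker fully home has its centre at x = 0. Origin: midway between bay centres, on the board
- free_bay: flat round cork disc on the floor of the empty bay (level with the board, no step; the other bay's disc is under the twin shaker). Origin: the bay centre, at the board's upper face, where the centre of the shaker's underside belongs. Which of the two bays is free varies
- sink_cover: fixed beech board, 430 x 480 x 21.5 mm, laid over the sink; everything of the task stands on its upper face, which is 0.200 m above the sink floor (world z = 0.200). Origin: centre of its underside, z = 0.1785. Friction between the shakers and the board is about 0.5 to 0.75
- flask: small conical glass flask, 69 mm across its foot, 105 mm tall, standing at one side of the board. Origin: centre of its underside. Not to be moved
- round_bottle: little round glass bottle with a cork, 62 x 82 x 58 mm, lying at one side of the board. Origin: centre of its underside. Not to be moved
- cork: loose cork stopper, 26 mm across, 31 mm tall, standing at the left of the board beside the rail. Origin: centre of its underside. Not to be moved

How it is judged (in metres and radians):
At the end, for the whole second after the job is handed in: The shaker stands upright and at rest on the board in the free bay, within 8 mm of touching the bay's back and with its centre within 14 mm of the bay centre; the twin is still in its own bay (horizontal distance between shaker and free_bay below 0.014 m and x of shaker in the frame of shaker_rail above -0.008 m and angle between shaker's own z axis and vertical below 0.08 rad and height (world z) of shaker between 0.196 and 0.204 m and linear speed of shaker below 0.02 m/s and horizontal distance between shaker_mate and free_bay above 0.06 m).
It fails at once if the shaker is lifted off the board (12 mm) (height (world z) of shaker above 0.212 m).
It fails at once if the shaker is tipped (more than about 20 degrees) (angle between shaker's own z axis and vertical above 0.35 rad).
It fails at once if the shaker is gripped or shoved hard (more than 30 N) (contact force between the fingers and shaker above 30 N).
It fails at once if the twin shaker is moved more than 15 mm (distance of shaker_mate from where it was at the start of the episode above 0.015 m).
It fails at once if the flask, the round bottle or the cork is moved more than 15 mm (distance of any of flask, round_bottle, cork from where it was at the start of the episode above 0.015 m).
It also fails if it takes over 53 s, if anything falls off the work surface, if the arm or the gripper's body presses on something with over 40 N, if the wrist force passes 120 N, or if a joint passes its speed limit or range.

## Robot

A 7-joint arm with a two-finger parallel gripper is mounted at the origin on a cart in front of the work surface, level with it; the furniture and walls round the work are solid. World frame = base frame: x ahead of the robot, y to its left, z up, the work surface at z = 0. Lengths are in mm, angles in rad, forces in N, time in s.
With the tool pointing down it reaches from about 425 to 875 mm from the base axis. Payload 8.4 kg.
Tool frame: the origin (TCP) lies at the very end of the fingers, on their centre line; the grasp point (between the pads) lies 19 mm behind it; z points along the fingers, y is the line along which they close (so a half turn about z gives the same grasp; the last joint's range is limited). The gripper opens to 87 mm and grips with 3 to 60 N. Pads are 19 mm wide; open, the fingers measure 117 mm over their backs; the gripper's body (75 mm by 190 mm) begins 51 mm behind the grasp point.
Start: joints at [-1.32, 0.333, 0.04, 1.465, -0.013, 1.343, -0.059], TCP at [222.761, 610.607, 222.546] pointing down, gripper open.
Joint ranges: [-2.58, 2.58], [-0.38, 2.09], [-1.3, 1.39], [0.25, 2.4], [-1.5, 4.64], [0.08, 2.09], [-2.65, 2.65]. Speed limits (rad/s): [2.22, 2.22, 2.79, 2.79, 3.14, 3.14, 3.14].

## Interface

Orientations are given as a unit quaternion [w, x, y, z].
In Python, from plant import move_to, line_to, goto_joints, gripper_to, pause, solve_ik, state, camera, get_calibration, MotionError, job_done, boxes_of gives the robot as it stands. The module is installed in compiled form; this text tells all that it offers. Calls block until the motion is done:
- move_to(position, orientation): joint-space move of the TCP to a pose.
- line_to(position, v=150, rotation=None): straight line of the TCP; rotation=None keeps the orientation; v is the mean speed in mm/s.
- goto_joints(angles): joint-space move.
- gripper_to(opening, f_grip=None): finger opening in mm; f_grip is the grip in N (None keeps the last); returns when the fingers have stopped.
- pause(seconds).
- solve_ik(position, orientation): joint angles nearest the present ones, or None.
- state(): the state.
- camera(name): name is "side" or "top"; returns the picture (400x640x3 uint8, red, green, blue); there is no depth.
- get_calibration(name): a dict with "fx", "fy", "cx", "cy" (pixels), "R" (3x3) and "t" (3): a world point X has camera coordinates R X + t. Camera axes: x right, y down, z forward; pixel columns grow to the right and rows downward; lengths in mm; the calibration is good to about 2 mm. A picture is of the moment at which its call begins. get_calibration takes no time and is no camera call.
A pose or a line that the arm cannot do raises MotionError and nothing moves.
- job_done(): hands the job in; it is judged then, once.
Trained networks look in the newest picture that a camera, given by its name, has taken for a name from the list of things; names that differ only in an ending like _2 or _b are one class to them, and where a whole thing is asked for, a point or a joint stands for the part that bears it (a point fixed in the world has none). Each returns a list of dicts, best first, with "score" (0 to 1); they miss things now and then, are a little off and sometimes report something else, mostly with a low value. They report only what shows in the picture. A call takes as long as a camera call.
- boxes_of(query, camera): "rect" ([left, top, width, height] as shares, 0 to 1, of the picture: columns of its width, rows of its height, round what is visible of it).
The state is a dict: "clock": time; "joints": joint angles; "qd": joint speeds; "joint_efforts": joint torques, N m; "tcp_pos": TCP position; "tool_rot": TCP orientation; "contact_force": force on the tool from outside, world axes, zero at the start; "moment": the same for the moment, N m; "grip_width": finger opening in mm; "gripper_force": force on a finger pad.
Only numpy, scipy, OpenCV 4.12 (cv2) and the standard library are available. Lean on these libraries where they do the work, as an engineer would, in place of code of your own. Each camera call takes 0.05 s, during which the arm holds its last target. There are 200 camera calls.

## Working session

There is one attempt and no reset: what is moved stays moved. The work goes in short steps, each a Python script; the robot and the scene stay as the last script left them, time stands still between calls to the robot, and variables do not carry over. Pictures are saved under pics/ and viewed, at most 10 in all, crops included, and the job is handed in when it is done.

```bash
mkdir -p pics; python3 - <<'E'
from plant import *
import cv2
for c in("top","side"):
    im=camera(c); cv2.imwrite(f"pics/{c}0.png",im[:,:,::-1].copy())
    k=get_calibration(c); print(c,{a:(b.round(3).tolist() if hasattr(b,'round') and hasattr(b,'tolist') else b) for a,b in k.items()})
    for q in("shaker","shaker_rail","free_bay","flask","round_bottle","cork","sink_cover"):
        print(q,[([round(r[0]*640),round(r[1]*400),round(r[2]*640),round(r[3]*400)],round(b["score"],2)) for b in boxes_of(q,c) for r in [b["rect"]]][:3])
s=state();print(s["clock"],s["tool_rot"],s["contact_force"])
E
```

```text
top {'fx': 471.20823894430976, 'fy': 471.20823894430976, 'cx': 308.83291079496206, 'cy': 203.91036762368375, 'R': [[-0.013, -1.0, -0.011], [-0.997, 0.014, -0.075], [0.075, 0.01, -0.997]], 't': [-117.578, 600.725, 1177.387]}
shaker [([321, 245, 26, 22], 0.9)]
shaker_rail [([283, 161, 74, 48], 0.92)]
free_bay []
flask [([391, 220, 35, 29], 0.64)]
round_bottle [([194, 200, 33, 34], 0.75)]
cork [([222, 161, 12, 9], 0.62)]
sink_cover [([178, 98, 264, 246], 0.9)]
side {'fx': 385.8054948357753, 'fy': 385.8054948357753, 'cx': 314.7172503040938, 'cy': 200.35776958734013, 'R': [[-0.853, -0.522, 0.004], [-0.22, 0.353, -0.909], [0.473, -0.777, -0.416]], 't': [420.577, 385.719, 564.336]}
shaker [([354, 177, 24, 47], 0.72)]
shaker_rail [([272, 190, 62, 26], 0.74)]
free_bay []
flask [([366, 150, 24, 43], 0.75), ([308, 168, 18, 38], 0.54), ([213, 217, 13, 23], 0.39)]
round_bottle [([234, 230, 44, 37], 0.56)]
cork [([216, 217, 14, 23], 0.55)]
sink_cover [([176, 168, 291, 158], 0.88)]
0.8 [ 1.12246735e-06  1.74008517e-01  9.84744147e-01 -1.52129617e-05] [0.27356611 0.9983277  0.3410245 ]
```

```bash
python3 - <<'E'
import cv2
a=cv2.imread("pics/top0.png")[90:350,170:450]; cv2.imwrite("pics/a.png",cv2.resize(a,None,fx=2.3,fy=2.3,interpolation=2))
a=cv2.imread("pics/side0.png")[140:330,170:470]; cv2.imwrite("pics/b.png",cv2.resize(a,None,fx=2.6,fy=2.6,interpolation=2))
E
```

```text
(no output)
```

View pics/a.png

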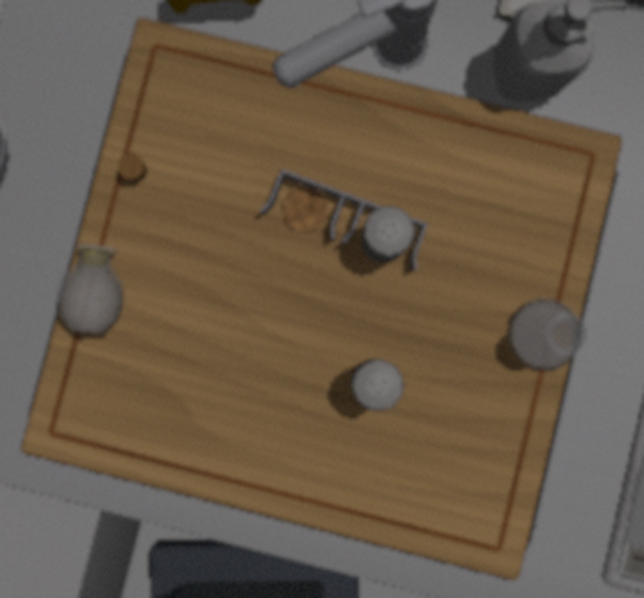

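View pics/b.png

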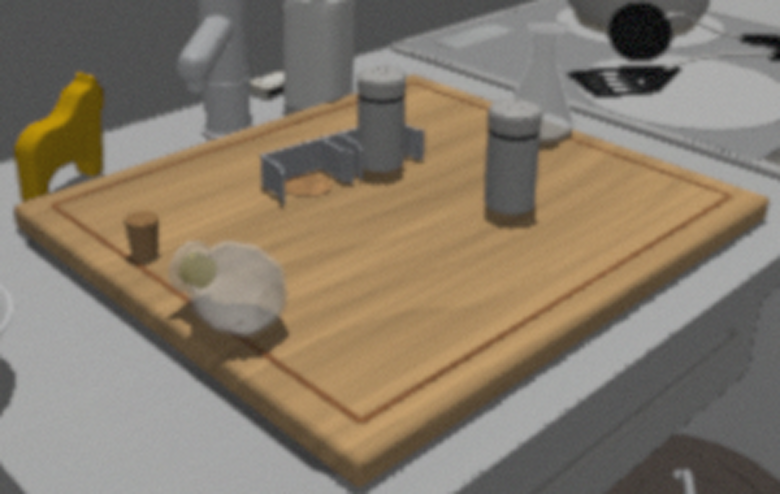

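The free bay is the left one, at about (305,208) in the top crop. The loose shaker is at about (377,385), and the twin is in the right bay. Next I'll fit the shaker and rail poses.

```bash
cat > h.py <<'E'
from plant import *
import numpy as np, cv2
from scipy.optimize import least_squares
def proj(c,P):
    k=get_calibration(c); X=np.asarray(P,float)@np.array(k["R"]).T+np.array(k["t"])
    return np.c_[k["fx"]*X[:,0]/X[:,2]+k["cx"],k["fy"]*X[:,1]/X[:,2]+k["cy"]]
A=np.linspace(0,2*np.pi,48,endpoint=False)
def cyl(x,y): # body, domed cap
    return np.vstack([np.c_[x+r*np.cos(A),y+r*np.sin(A),0*A+z] for r,z in((22,200),(22,278),(15,288))])
def fit_shaker(boxes,x0):
    def f(p):
        o=[]
        for c,(l,t,w,h) in boxes.items():
            q=proj(c,cyl(*p)); o+=[*(q.min(0)-[l,t]),*(q.max(0)-[l+w,t+h])]
        return o
    r=least_squares(f,x0,loss="soft_l1"); return r.x,np.round(f(r.x),1)
def box(q,c):
    b=boxes_of(q,c); return [(np.array(v["rect"])*[640,400,640,400],v["score"]) for v in b]
def rail_pts(p,L):
    c,s=np.cos(p[2]),np.sin(p[2]); L=np.asarray(L,float)
    return np.c_[p[0]+c*L[:,0]-s*L[:,1],p[1]+s*L[:,0]+c*L[:,1],L[:,2]]
E
python3 - <<'E'
from h import *
B={c:(camera(c),box("shaker",c)[0][0])[1] for c in("top","side")}
k=get_calibration("top");print("cam",-np.array(k["R"]).T@k["t"])
s,r=fit_shaker(B,[600,0]);print("shaker",s,r)
for c in B: print(c,fit_shaker({c:B[c]},s))
cl=np.array([[284,172],[424,225],[261,215],[415,270],[333,237],[346,242]])/2.3+[170,90]
L=[[25,71,230],[25,-71,230],[-18,73,230],[-18,-73,230],[-18,7,230],[-18,-7,230]]
f=lambda p:(proj("top",rail_pts(p,L))-cl).ravel()
g=least_squares(f,[700,0,-.36],x_scale=[10,10,.1],loss="soft_l1");p=g.x;print("rail",p,f(p).round(1))
fb=rail_pts(p,[[0,40,200],[0,-40,200]]);print("bays",fb)
np.save("rail.npy",p)
for c,(y0,y1,x0,x1) in {"top":(130,290,240,400),"side":(150,250,250,410)}.items():
    S=4.5 if c=="side" else 3.6
    im=cv2.resize(cv2.imread(f"pics/{c}0.png")[y0:y1,x0:x1],None,fx=S,fy=S,interpolation=2)
    d=lambda P,col,cl=False: cv2.polylines(im,[np.int32((proj(c,P)+.5-[x0,y0])*S)],cl,col,1)
    for z in(200,230):
        for sg in(1,-1):
            d(rail_pts(p,[[-18,sg*7.5,z],[-6,sg*11,z],[22,sg*11,z],[22,sg*69,z],[-6,sg*69,z],[-18,sg*72.5,z]]),(0,255,0))
    for q,col in((s,(0,0,255)),(fb[1,:2],(255,0,0)),(fb[0,:2],(255,255,0))):
        P=cyl(*q)
        for i in range(1 if q is fb[0] else 3): d(P[48*i:48*i+48],col,True)
    cv2.imwrite(f"pics/ov_{c}.png",im)
E
```

```text
Traceback (most recent call last):
IndexError: list index out of range
```

```bash
python3 - <<'E'
from h import *
B={"top":(321,245,26,22),"side":(354,177,24,47)}
k=get_calibration("top");print("cam",-np.array(k["R"]).T@k["t"])
s,r=fit_shaker(B,[600,0]);print("shaker",s,r)
for c in B: print(c,fit_shaker({c:B[c]},s))
cl=np.array([[284,172],[424,225],[261,215],[415,270],[333,237],[346,242]])/2.3+[170,90]
L=[[25,71,230],[25,-71,230],[-18,73,230],[-18,-73,230],[-18,7,230],[-18,-7,230]]
f=lambda p:(proj("top",rail_pts(p,L))-cl).ravel()
g=least_squares(f,[700,0,-.36],x_scale=[10,10,.1],loss="soft_l1");p=g.x;print("rail",p,f(p).round(1))
fb=rail_pts(p,[[0,40,200],[0,-40,200]]);print("bays",fb)
np.save("rail.npy",p);np.save("shaker.npy",s)
for c,(y0,y1,x0,x1) in {"top":(130,290,240,400),"side":(150,250,250,410)}.items():
    S=4.5 if c=="side" else 3.6
    im=cv2.resize(cv2.imread(f"pics/{c}0.png")[y0:y1,x0:x1],None,fx=S,fy=S,interpolation=2)
    d=lambda P,col,cl=False: cv2.polylines(im,[np.int32((proj(c,P)+.5-[x0,y0])*S)],cl,col,1)
    for z in(200,230):
        for sg in(1,-1):
            d(rail_pts(p,[[-18,sg*7.5,z],[-6,sg*11,z],[22,sg*11,z],[22,sg*69,z],[-6,sg*69,z],[-18,sg*72.5,z]]),(0,255,0))
    for i,(q,col) in enumerate(((s,(0,0,255)),(fb[1,:2],(255,0,0)),(fb[0,:2],(255,255,0)))):
        P=cyl(*q)
        for j in range(1 if i==2 else 3): d(P[48*j:48*j+48],col,True)
    cv2.imwrite(f"pics/ov_{c}.png",im)
E
```

```text
cam [ 509.01572109 -138.06285752 1217.69319669]
shaker [ 474.62406863 -176.84626575] [ 1.3 -0.1 -1.8  0.7  0.4  0.2 -0.8 -2. ]
top (array([ 475.2218433 , -177.87140133]), array([ 1.7, -0.4, -1.3,  0.4]))
side (array([ 471.66623006, -171.67562392]), array([ 0.5,  1.2, -0.5, -0.7]))
rail [ 6.18786790e+02 -1.52135146e+02 -3.67071481e-01] [-0.7 -0.3  1.6 -0.3  1.3 -0.4 -0.5 -0.4 -0.6  0.8 -0.1  0.9]
bays [[ 633.142132   -114.79985222  200.        ]
 [ 604.43144822 -189.47043971  200.        ]]
```

View pics/ov_top.png

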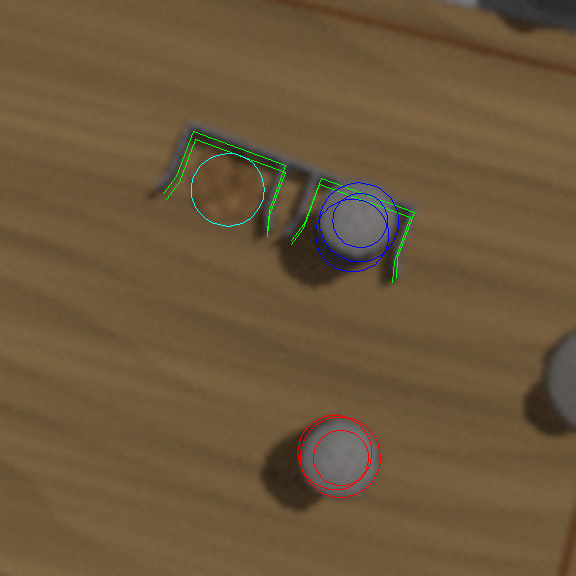

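View pics/ov_side.png

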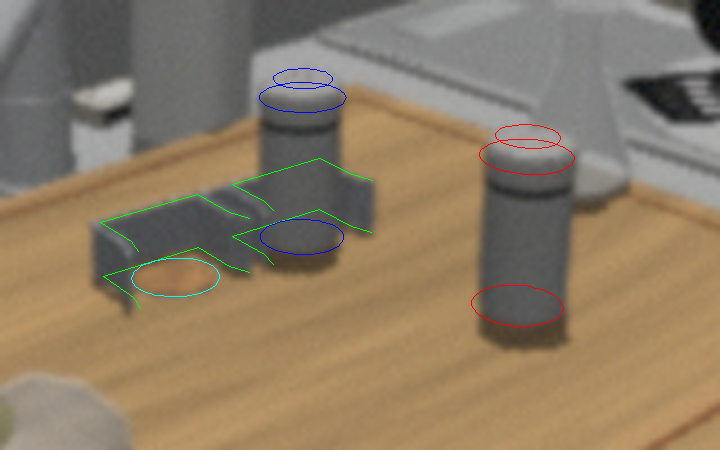

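The overlays agree to about 3 mm. The cork disc sits about 2 mm up and left of my fit, so I'll put the bay at about (634.5, -113.5). The plan is to cradle the shaker between two slightly open fingers with the hand tilted back. I'd push it in two segments, first to the bay axis and then along it. I'll check reach first.

```bash
cat >> h.py <<'E'
from scipy.spatial.transform import Rotation as Ro
def quat(yaw,tilt,flip=1):
    d=np.array([np.cos(yaw),np.sin(yaw),0]); z=np.sin(tilt)*d-[0,0,np.cos(tilt)]
    y=flip*np.array([-d[1],d[0],0]); q=Ro.from_matrix(np.c_[np.cross(y,z),y,z]).as_quat(); return q[[3,0,1,2]]
bay=np.array([634.5,-113.5]); ry=-0.367; u=np.array([np.cos(ry),np.sin(ry)])
E
python3 - <<'E'
from h import *
s=np.array([474,-176.5])
for D in(50,60):
  pre=bay-D*u; a=np.arctan2(*(pre-s)[::-1]); v=np.array([np.cos(a),np.sin(a)]); print(D,pre,np.degrees(a),np.linalg.norm(pre-s))
  for t in(15,20,25,30,35):
    for fl in(1,-1):
      o=[]
      for P,yw in((s-42*v,a),(pre-26*v,a),(pre-42*u,ry),(bay-26*u,ry)):
        for z in(212,312):
          q=solve_ik([*P,z],quat(yw,np.radians(t),fl)); o.append(None if q is None else np.round(q[[0,3,5,6]] if hasattr(q,'shape') else np.array(q)[[0,3,5,6]],1).tolist())
      print(t,fl,[x is not None for x in o], o[0],o[4])
E
```

```text
50 [587.82960026 -95.55915866] 35.41550002909138 139.67318172280855
15 1 [True, True, True, True, True, True, True, True] [-0.7, 2.0, 1.1, 2.5] [-0.9, 2.0, 1.0, 1.1]
15 -1 [True, True, True, True, True, True, True, True] [-0.5, 2.0, 1.1, -0.5] [0.6, 1.9, 1.0, -2.0]
20 1 [True, True, True, True, True, True, True, True] [-0.7, 2.0, 1.1, 2.6] [-1.0, 2.0, 1.0, 0.9]
20 -1 [True, True, True, True, True, True, True, True] [-0.5, 2.0, 1.1, -0.4] [0.6, 2.0, 0.9, -2.0]
25 1 [False, False, False, True, True, True, True, True] None [-1.0, 2.1, 0.9, 0.8]
25 -1 [True, True, True, True, True, True, True, True] [-0.4, 2.1, 1.1, -0.3] [0.5, 2.1, 0.8, -2.0]
30 1 [False, False, False, True, True, True, True, True] None [-1.0, 2.2, 0.9, 0.6]
30 -1 [True, True, True, True, True, True, True, True] [-0.3, 2.1, 1.0, -0.2] [0.5, 2.1, 0.7, -2.1]
35 1 [False, False, False, True, True, True, True, True] None [-0.6, 2.2, 0.7, 0.6]
35 -1 [True, True, True, True, True, True, True, True] [-0.5, 2.1, 1.0, -0.2] [0.5, 2.2, 0.6, -2.1]
60 [578.49552031 -91.97099039] 38.97025175647625 134.40411910014979
15 1 [True, True
[... 216 characters left out ...]
ue, True, True, True] None [-1.0, 2.1, 1.0, 0.9]
20 -1 [True, True, True, True, True, True, True, True] [-0.7, 2.0, 1.1, -0.5] [0.6, 2.0, 0.9, -2.0]
25 1 [False, False, False, True, True, True, True, True] None [-1.0, 2.1, 0.9, 0.8]
25 -1 [True, True, True, True, True, True, True, True] [-0.4, 2.0, 1.1, -0.2] [0.5, 2.1, 0.8, -2.0]
30 1 [False, False, False, True, True, True, True, True] None [-0.9, 2.2, 0.9, 0.6]
30 -1 [True, True, True, True, True, True, True, True] [-0.3, 2.1, 1.1, -0.1] [0.5, 2.1, 0.7, -2.0]
35 1 [False, False, False, False, True, True, True, True] None [-0.6, 2.3, 0.7, 0.6]
35 -1 [True, True, True, True, True, True, True, True] [-0.4, 2.1, 1.1, 0.0] [0.5, 2.2, 0.6, -2.1]
```

```bash
python3 - <<'E'
from h import *
s=np.array([474,-176.5]); pre=bay-52*u; a=np.arctan2(*(pre-s)[::-1]); v=np.array([np.cos(a),np.sin(a)])
q=quat(a,np.radians(30),-1); p0=s-44*v
p=state()["tcp_pos"]; line_to([p[0],p[1],380],v=250)
move_to([*p0,380],q); gripper_to(24)
print(state()["clock"],state()["tcp_pos"],state()["grip_width"],state()["contact_force"])
line_to([*p0,212],v=120)
print(state()["clock"],state()["tcp_pos"],state()["contact_force"])
im=camera("side"); cv2.imwrite("pics/c.png",cv2.resize(im[100:300,220:480,::-1],None,fx=2.8,fy=2.8,interpolation=2))
E
```

```text
5.875 [ 438.46223533 -202.42308026  380.00063528] 24.11808967362741 [-0.3680431   0.0977154  -0.40102872]
7.425 [ 438.78758684 -202.65578545  212.63018052] [ 0.08761231 -0.58496283  1.09088944]
```

View pics/c.png

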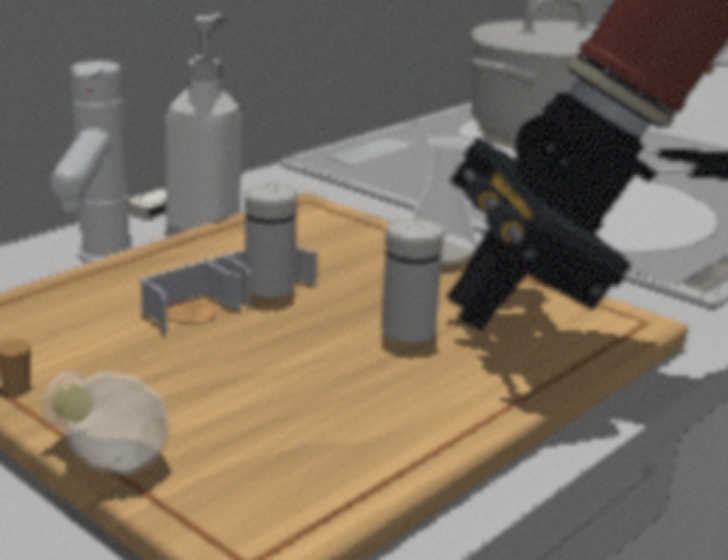

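The tilted fingers are low behind the shaker at about (485,300), and they are clear of it and of the flask. Pushing segment 1.

```bash
python3 - <<'E'
from h import *
s=np.array([474,-176.5]); pre=bay-52*u; a=np.arctan2(*(pre-s)[::-1]); v=np.array([np.cos(a),np.sin(a)])
p0=s-44*v; e=pre-26.6*v
for f in(.15,.4,.7,1):
    line_to([*(p0+f*(e-p0)),212],v=45); print(state()["clock"],state()["contact_force"].round(2) if hasattr(state()["contact_force"],'round') else state()["contact_force"])
line_to([*(e-30*v),212],v=80); line_to([*(e-40*v),380],v=200)
B={}
for c in("top","side"):
    im=camera(c); cv2.imwrite(f"pics/{c}1.png",im[:,:,::-1].copy())
    b=box("shaker",c); print(c,[(x[0].round().tolist(),round(x[1],2)) for x in b]); 
print(pre,state()["clock"])
im=cv2.imread("pics/top1.png"); cv2.imwrite("pics/d.png",cv2.resize(im[130:290,240:400],None,fx=3.6,fy=3.6,interpolation=2))
E
```

```text
8.1417 [ 0.11  0.23 -0.38]
9.1583 [ 0.39  1.03 -0.48]
10.35 [0.21 0.28 0.34]
11.5417 [-7.91 -0.81 24.4 ]
top [([282.0, 189.0, 27.0, 22.0], 0.65), ([325.0, 184.0, 18.0, 23.0], 0.52)]
side [([293.0, 179.0, 19.0, 47.0], 0.71)]
[585.96278427 -94.841525  ] 13.2583
```

View pics/d.png

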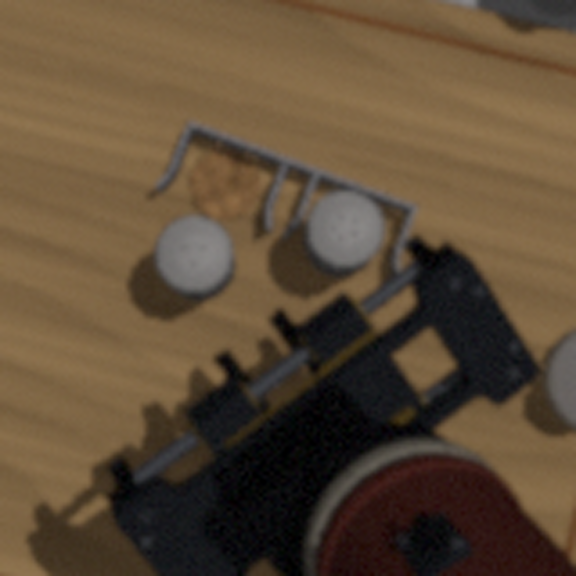

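The shaker is upright near the mouth at crop (195,255). The 24 N spike was the gripper body's right end brushing the twin, which has shifted a little inside its bay to (344,231). I'll refit everything and use more tilt plus a small yaw away from the twin for segment 2.

```bash
python3 - <<'E'
from h import *
cl=np.array([[190,124],[414,207],[154,193],[265,234]])/3.6+[240,130]-.4
L=[[25,72,230],[25,-72,230],[-18,73,230],[-18,7,230]]
f=lambda p:(proj("top",rail_pts(p,L))-cl).ravel()
p=least_squares(f,[620,-150,-.36],x_scale=[10,10,.1],loss="soft_l1").x
fb=rail_pts(p,[[0,40,200],[0,-40,200]])[:,:2];print("rail",p,f(p).round(1),fb.round(1))
cp,sp=np.cos(p[2]),np.sin(p[2]); loc=lambda w:np.array([[cp,sp],[-sp,cp]])@(np.array(w)-p[:2])
def top_fit(cx,cy,r): # cap circle centre in crop
    t=np.array([cx,cy])/3.6+[240,130]-.4
    return least_squares(lambda w:(proj("top",[[*w,279]])-t).ravel(),[600,-100]).x
for n,c in(("sh",(195,254)),("mate",(344,230)),("mate0",(358,222)),("sh0",(340,456))):
    w=top_fit(*c,40); print(n,w.round(1),loc(w).round(1))
print("boxfit",fit_shaker({"top":(282,189,27,22)},[585,-95]),fit_shaker({"side":(293,179,19,47)},[585,-95]))
np.save("rail.npy",p)
for t in(30,35,40,45):
  for fl in(1,-1):
    print(t,fl,[solve_ik([*(fb[0]-d*np.array([cp,sp])),z],quat(p[2]-.087,np.radians(t),fl)) is not None for d,z in((110,380),(110,211),(27,211))])
E
```

```text
rail [ 6.18933706e+02 -1.49346829e+02 -3.64304590e-01] [-1.4  0.3  0.5  0.4  1.1 -0.1 -0.4 -0.8] [[ 633.2 -112. ]
 [ 604.7 -186.7]]
sh [587.7 -98.2] [-47.4  36.7]
mate [ 599.9 -181.1] [ -6.4 -36.5]
mate0 [ 604.3 -189. ] [  0.4 -42.3]
sh0 [ 475.1 -176.8] [-124.6  -76.9]
boxfit (array([ 590.17241276, -100.05539696]), array([ 1.7, -1. , -2.7,  1.2])) (array([580.81358532, -93.31867382]), array([-1.2,  0.7,  1.2, -0.7]))
30 1 [True, True, True]
30 -1 [True, True, True]
35 1 [True, True, True]
35 -1 [True, True, True]
40 1 [False, True, True]
40 -1 [False, True, True]
45 1 [False, True, True]
45 -1 [False, True, True]
```

```bash
python3 - <<'E'
from h import *
p=np.load("rail.npy"); r=p[2]; u=np.array([np.cos(r),np.sin(r)]); b=bay*.5+rail_pts(p,[[0,40,200]])[0,:2]*.5
g=r-.087; d=np.array([np.cos(g),np.sin(g)]); off=-27*d; t=np.radians(40)
T=lambda x:b+x*u+off   # TCP when cradled shaker is at rail x
done=False
for tt,zh in((40,360),(40,340),(40,320),(37,340)):
    ok=[None]
    for fl in(-1,1):
        if solve_ik([*T(-78),zh],quat(g,np.radians(tt),fl)) is not None: ok=[tt,zh,fl]; break
    if ok[0]: break
print(ok); q=quat(g,np.radians(tt),fl)
move_to([*T(-78),zh],q); gripper_to(20)
print(state()["clock"]); line_to([*T(-78),211],v=120)
s=state();print(s["clock"],np.round(s["tcp_pos"],1),np.round(s["contact_force"],2),T(-78))
line_to([*T(-35),211],v=40); s=state();print(s["clock"],np.round(s["tcp_pos"],1),np.round(s["contact_force"],2))
im=camera("top"); cv2.imwrite("pics/e.png",cv2.resize(im[130:290,240:400,::-1],None,fx=3.6,fy=3.6,interpolation=2))
E
```

```text
[40, 360, -1]
15.1833
16.575 [537.  -73.1 211.7] [-0.63 -0.12  0.3 ] [536.6651181  -73.16883301]
17.8 [576.7 -88.4 211. ] [-1.07  0.17 -0.02]
```

View pics/e.png

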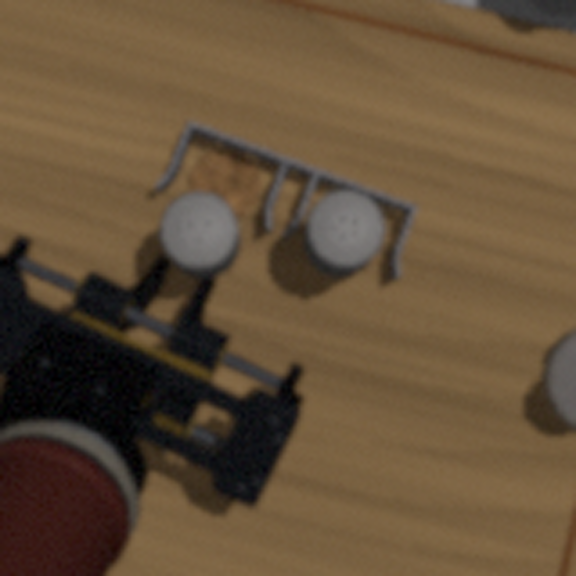

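The shaker is cradled at (199,231) in line with the bay, and the hand is well clear of the twin. I'll carry on to the back, watching the force.

```bash
python3 - <<'E'
from h import *
p=np.load("rail.npy"); r=p[2]; u=np.array([np.cos(r),np.sin(r)]); b=bay*.5+rail_pts(p,[[0,40,200]])[0,:2]*.5
g=r-.087; d=np.array([np.cos(g),np.sin(g)]); T=lambda x:b+x*u-27*d
x=-35; f0=np.array(state()["contact_force"])[:2]@u
while x<8:
    x+=5 if x<-8 else 1
    line_to([*T(x),211],v=25)
    F=np.array(state()["contact_force"]); f=F[:2]@u
    if x>-12 or abs(f)>2: print(x,round(f,2),F.round(1))
    if f<-5: break
    if np.linalg.norm(F)>12: break
im=camera("top"); cv2.imwrite("pics/f.png",cv2.resize(im[130:290,240:400,::-1],None,fx=3.6,fy=3.6,interpolation=2)); print(state()["clock"])
E
```

```text
-10 0.21 [ 0.4  0.5 -0.1]
-5 -0.12 [ 0.   0.5 -0.9]
-4 -0.79 [-0.7  0.4  0.1]
-3 -0.13 [-0.1  0.1  0.6]
-2 -0.25 [-0.1  0.4  0.3]
-1 0.49 [ 0.3 -0.5  0.9]
0 -0.23 [-0.3 -0.  -0.3]
1 -0.52 [-0.5  0.2 -0.1]
2 -0.72 [-0.7  0.1 -0.2]
3 -0.71 [-0.7  0.1  0.3]
4 -2.11 [-2.1  0.5  0.6]
5 -5.34 [-4.7  2.6  2.6]
22.5
```

View pics/f.png

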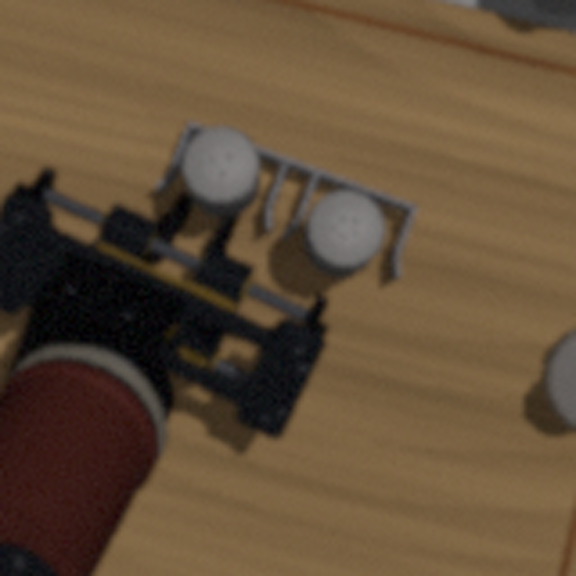

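```bash
python3 - <<'E'
from h import *
p=np.load("rail.npy"); r=p[2]; u=np.array([np.cos(r),np.sin(r)]); b=bay*.5+rail_pts(p,[[0,40,200]])[0,:2]*.5
t=np.array([221,167])/3.6+[240,130]-.4
w=least_squares(lambda w:(proj("top",[[*w,279]])-t).ravel(),[630,-110]).x; n=np.array([-u[1],u[0]])
print(w,(w-p[:2])@u,(w-p[:2])@n, "clicked bay",b)
s=state(); e=np.array(s["tcp_pos"])[:2]
line_to([*(e-25*u),211],v=60); line_to([*(e-75*u),330],v=150)
for c in("top","side"):
    im=camera(c); cv2.imwrite(f"pics/{c}2.png",im[:,:,::-1].copy())
a=cv2.resize(cv2.imread("pics/top2.png")[140:240,250:380],(520,400),interpolation=2)
k=cv2.resize(cv2.imread("pics/side2.png")[150:250,250:320],(280,400),interpolation=2)
cv2.imwrite("pics/g.png",np.hstack([a,k])); print(state()["clock"])
E
```

```text
[ 636.15402601 -113.20179804] 3.2117200153387486 39.90848937468671 clicked bay [ 633.84284536 -112.73597925]
24.1833
```

View pics/g.png

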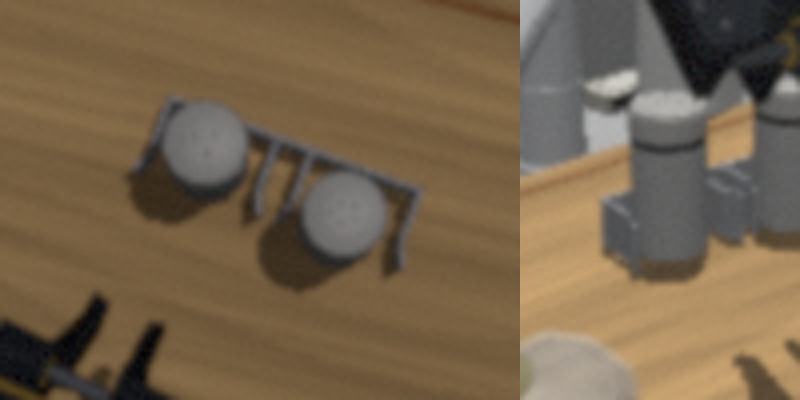

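The shaker stands upright in the left bay, with its cap at (205,143) against the back. The twin is still in its own bay at (343,215), and the hand is clear. I'm handing it in.

```bash
python3 -c "
from plant import *
print(job_done())"
```

```text
the job is handed in; nothing more can be done
None
```

I pushed the loose shaker upright into the free left bay against its back, let it go and handed the job in at about 24 s; on the first push the gripper's body brushed the twin, moving it an estimated 9 mm (limit 15 mm), but it is still in its own bay.

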